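# Close the hasp on the edge moulder's sloping deck

## Robot

A 7-joint arm with a two-finger parallel gripper is mounted at the origin on the work surface. World frame = base frame: x ahead of the robot, y to its left, z up, the work surface at z = 0. Lengths are in mm, angles in rad, forces in N, time in s.
With the tool pointing down it reaches from about 425 to 925 mm from the base axis. Payload 6.8 kg.
Tool frame: the origin (TCP) lies midway between the tips of the shut fingers; the grasp point (between the pads) lies 19 mm behind it; z points along the fingers, y is the line along which they close (so a half turn about z gives the same grasp; the last joint's range is limited). The gripper opens to 88 mm and grips with 3 to 60 N. Pads are 20 mm wide; open, the fingers measure 115 mm over their backs; the gripper's body (75 mm by 178 mm) begins 61 mm behind the grasp point.
Start: joints at [1.06, 0.477, 0.022, 1.555, -0.011, 1.109, -0.083], TCP at [264.608, -620.991, 222.664] pointing down, gripper open.
Joint ranges: [-2.96, 2.96], [-0.34, 2.1], [-1.41, 1.46], [0.24, 2.44], [-1.37, 4.51], [0.17, 1.92], [-2.96, 2.96]. Speed limits (rad/s): [2.39, 2.39, 3.14, 3.14, 3.14, 3.14, 3.14].

## Interface

Orientations are given as a rotation vector (axis times angle).
In Python, from cell import bot gives the robot as it stands. Calls block until the motion is done:
- bot.move_to(position, orientation): joint-space move of the TCP to a pose.
- bot.move_linear(position, max_speed=150, attitude=None): straight line of the TCP; attitude=None keeps the orientation; max_speed is the mean speed in mm/s.
- bot.move_j(angles): joint-space move.
- bot.set_gripper(opening, effort=None): finger opening in mm; effort is the grip in N (None keeps the last); returns when the fingers have stopped.
- bot.sleep(seconds).
- bot.ik(position, orientation): joint angles nearest the present ones, or None.
- bot.read_state(): the state.
- bot.grab_frame(name): name is "scene" or "top" or "wrist"; returns a dict with "color" (384x512x3 uint8, red, green, blue), "camera_matrix" (3x3 intrinsics, pixels), "xyz" and "attitude" of the camera in the world; the wrist camera has in their place "tool_from_camera" (4x4, takes a point from camera to tool coordinates, whose origin is the TCP and whose axes are the flange's). Camera axes: x right, y up, looking along -z (the intrinsics and any distortion apply to the point x, -y, -z); pixel columns grow to the right and rows downward; lengths in mm; the calibration is good to about 2 mm. The wrist camera is an equidistant fisheye: a pixel r from the principal point sees the ray r / f radians off the axis. A picture is of the moment at which its call begins: read the wrist's pose just before it. There is no depth.
A pose or a line that the arm cannot do raises bot.Unreachable and nothing moves.
- bot.finish_job(): hands the job in; it is judged then, once.
Trained networks look in a picture, given as the dict that the camera call returned (one of the last four; its "shot" number tells which), for a name from the list of things; names that differ only in an ending like _2 or _b are one class to them, and where a whole thing is asked for, a point or a joint stands for the part that bears it (a point fixed in the world has none). Each returns a list of dicts, best first, with "p" (0 to 1); they miss things now and then, are a little off and sometimes report something else, mostly with a low value. They report only what shows in the picture. A call takes as long as a camera call.
- bot.look_for(picture, label): "centre" ([column, row] in pixels, amid what is visible of it).
- bot.regions_of(picture, label): "region" (384x512 bool, what is visible of it) and "centre" ([column, row] in pixels, amid what is visible of it).
- bot.landmark_of(picture, label): "centre" ([column, row] in pixels: a listed point, or the origin of a listed thing).
The state is a dict: "t": time; "q": joint angles; "joint_velocities": joint speeds; "effort": joint torques, N m; "eef_pos": TCP position; "tcp_rot": TCP orientation; "wrist_force": force on the tool from outside, world axes, zero at the start; "moment": the same for the moment, N m; "gripper_width": finger opening in mm; "finger_force": force on a finger pad.
Only numpy, scipy, OpenCV 4.12 (cv2) and the standard library are available. Lean on these libraries where they do the work, as an engineer would, in place of code of your own. Each camera call takes 0.05 s, during which the arm holds its last target. There are 200 camera calls.

## Task

Close and lock the hasp on the moulder's sloping deck. Turn the wing key back until it lines up with the slot, swing the plate down over it, then feel the plate gently down against its spring buffer until it rests on its seats (never pressing with more than 3 kg) and turn the key across the slot, as far as it goes, so that it holds the plate down when you let go. Leave the glue bottle, the brush and the wood offcut where they are.

Things in the scene. Friction and masses are not known exactly. Their poses are not given: they have to be found in the camera images.
- key_foot (a point): Point on the wing key's axis, on the surface of the moulder's bare aluminium deck (200 mm along the slope, 180 mm wide, sloping 32 degrees). Its frame is the deck's: x points up the slope (the deck reaches 105 mm up, 95 mm down), y along the hinge line (deck edges at 90 mm), z straight out of the deck. The key turns about this z axis. The side down the slope is free.
- hinge_line (a point): Middle of the hasp's hinge, on the deck 75 mm up the slope from the key and 12.5 mm out of the deck; it runs along its y axis. Axes as key_foot. At each end of it, 43 mm to either side and 72 mm up the slope from the key, a round guide column with a spring, 18 mm in diameter, stands 140 mm straight out of the deck: in the way of the gripper's body if it comes to the key from plumb above.
- hasp (a joint): Hasp: steel plate 56 mm wide, 5 thick, reaching 118 mm from the hinge; slot 16 mm wide, from 58 to 96 mm from the hinge. Opening angle in rad: 0 = parallel to the deck (underside 10, top 15 mm out of it), growing as the free end rises and swings up the slope; stops at -0.09 and 2.2. Stays where it is left, but near the end a sprung buffer lifts it. On its seats it stands between -0.07 and 0.07.
- hasp_end (a point): Point on the outer (upper when closed) face of the hasp, 107 mm from the hinge, on the middle line.
- wing (a joint): Wing key: upright steel tab 28 mm long, 10 thick, 22 high, its underside 17.5 mm out of the deck, give or take 5: key and plate seats are screwed in together by an unknown amount. With the plate on its seats the tab clears it by 2.5 mm. Rad, anticlockwise from above: 0 (stop) = in line with the slot; 1.4 (stop) = across it. Turns only with the plate clear above or pressed down below. Stays put.
- glue: Bystander: white bottle 60 mm in diameter, 170 mm tall, origin in the middle of its base.
- brush: Bystander: hand brush lying on the table, origin under its middle.
- offcut: Bystander: wooden offcut 150 x 60 x 28 mm lying on the table, origin in the middle of its underside.
- buffer_foot (a point): Foot of a sprung round rubber buffer, 12 mm in diameter, 30 tall, on the deck 32 mm down the slope from the key, under the hasp's whole end. It stops the freely lowered plate at about 0.19 rad. Pressing on over the slot takes 4 to 8 N until the plate meets its two seats beside the key's stem, then stiffens sharply. Let go, it springs up again unless the key holds it.

How it is judged:
By the outcome, as a careful person would: the job done as asked, in the order asked, and still so for the second after the job is handed in, with the robot touching nothing.
It also fails if it takes over 54 s, if anything falls off the work surface, if the arm or the gripper's body presses on something with over 40 N, if the wrist force passes 120 N, or if a joint passes its speed limit or range.

## Working session

There is one attempt and no reset: what is moved stays moved. The work goes in short steps, each a Python script; the robot and the scene stay as the last script left them, time stands still between calls to the robot, and variables do not carry over. Pictures are saved under pics/ and viewed, at most 10 in all, crops included, and the job is handed in when it is done.

```bash
ls; mkdir -p pics; cat > h.py <<'E'
import numpy as np, cv2
from cell import bot
from scipy.spatial.transform import Rotation as R
def save(f,n): cv2.imwrite('pics/'+n+'.png',f['color'][:,:,::-1])
def cam(f,st=None):
    K=np.array(f['camera_matrix'])
    if 'tool_from_camera' in f:
        T=np.eye(4);T[:3,:3]=R.from_rotvec(st['tcp_rot']).as_matrix();T[:3,3]=st['eef_pos']
        return K,T@np.array(f['tool_from_camera']),True
    T=np.eye(4);a=np.array(f['attitude']);T[:3,:3]=a if a.shape==(3,3) else R.from_rotvec(a).as_matrix();T[:3,3]=f['xyz']
    return K,T,False
def ray(c,px):
    K,T,fish=c
    x=(px[0]-K[0,2])/K[0,0];y=(px[1]-K[1,2])/K[1,1]
    if fish:
        th=np.hypot(x,y);s=np.sin(th)/max(th,1e-9);d=np.array([x*s,-y*s,-np.cos(th)])
    else: d=np.array([x,-y,-1.])
    d=T[:3,:3]@d;return T[:3,3],d/np.linalg.norm(d)
def proj(c,P):
    K,T,fish=c
    p=T[:3,:3].T@(np.asarray(P)-T[:3,3]);p=np.array([p[0],-p[1],-p[2]])
    if fish:
        r=np.hypot(p[0],p[1]);th=np.arctan2(r,p[2]);u=p[:2]/max(r,1e-9)*th
    else: u=p[:2]/p[2]
    return np.array([K[0,0]*u[0]+K[0,2],K[1,1]*u[1]+K[1,2]])
def tri(rs):
    A=np.zeros((3,3));b=np.zeros(3)
    for o,d in rs:
        M=np.eye(3)-np.outer(d,d);A+=M;b+=M@o
    P=np.linalg.solve(A,b);return P,[float(np.linalg.norm((np.eye(3)-np.outer(d,d))@(P-o))) for o,d in rs]
E
python3 - <<'E'
from h import *
fs={n:bot.grab_frame(n) for n in('scene','top')}
for n,f in fs.items(): save(f,n+'0');print(n,f['xyz'],f['attitude'],f['camera_matrix'],[k for k in f if k!='color'])
C={n:cam(f) for n,f in fs.items()}
for l in('key_foot','hinge_line','hasp_end','buffer_foot','wing','hasp','glue','brush','offcut'):
    r=[]
    for n,f in fs.items():
        d=bot.landmark_of(f,l)
        print(l,n,[(np.round(x['centre']),round(x['p'],2)) for x in d[:2]])
        if d:r.append(ray(C[n],d[0]['centre']))
    if len(r)==2:print('   ',*tri(r))
s=bot.read_state();print(s)
E
```

```text
pics
scene [1044.46386658  586.03015577  832.27012891] [0.41882645 1.05134389 2.21147507] [[429.28497533   0.         257.36590282]
 [  0.         429.28497533 188.53266783]
 [  0.           0.           1.        ]] ['camera_matrix', 'xyz', 'attitude', 'shot']
top [ 393.26784207  -12.37465244 1085.32249594] [ 0.06735453 -0.07120803 -1.55363512] [[409.50411907   0.         261.35217529]
 [  0.         409.50411907 191.49866935]
 [  0.           0.           1.        ]] ['camera_matrix', 'xyz', 'attitude', 'shot']
key_foot scene [(array([218., 217.]), 0.97)]
key_foot top []
hinge_line scene [(array([223., 216.]), 0.83), (array([144., 212.]), 0.35)]
hinge_line top [(array([254., 130.]), 0.63)]
    [614.74835738   6.40558672 171.4869164 ] [0.4462165446188666, 0.4462165446188895]
hasp_end scene [(array([231., 170.]), 0.69), (array([216., 171.]), 0.6)]
hasp_end top [(array([268., 121.]), 0.84)]
    [593.67297251 -12.1319725  284.8263396 ] [17.38615618609832, 17.386156186098376]
buffer_foot scene [(array([218., 211.]), 0.66)]
buffer_foot top [(array([284., 151.]), 0.67)]
    [577.28281898 -66.68270164 117.00439186] [0.790533158411208, 0.7905331584111275]Traceback (most recent call last):
  File "<stdin>", line 8, in <module>
ValueError: it knows: brush, buffer_foot, glue, hasp_end, hinge_line, key_foot, offcut
```

```bash
python3 - <<'E'
import cv2,numpy as np
a=cv2.imread('pics/scene0.png');b=cv2.imread('pics/top0.png')
cv2.imwrite('pics/both.png',np.vstack([np.hstack([cv2.resize(a,(400,300)),cv2.resize(b,(400,300))]),np.hstack([cv2.resize(a[110:290,110:350],(400,300)),cv2.resize(b[60:240,150:390],(400,300))])]))
E
python3 - <<'E'
from h import *
fs={n:bot.grab_frame(n) for n in('scene','top')}
C={n:cam(f) for n,f in fs.items()}
for l in('glue','brush','offcut'):
    r=[]
    for n,f in fs.items():
        d=bot.landmark_of(f,l)
        if d:r.append(ray(C[n],d[0]['centre']));print(d[0])
    if len(r)==2:print(l,*tri(r))
s=bot.read_state();print({k:np.round(v,3) for k,v in s.items()})
E
```

```text
{'centre': [381.0, 284.1], 'p': 0.96}
{'centre': [142.0, 234.7], 'p': 0.64}
glue [369.33063171 299.54644851  -0.7177154 ] [1.3800630590162566, 1.3800630590161522]
{'centre': [145.7, 209.9], 'p': 0.73}
{'centre': [375.6, 130.3], 'p': 0.68}
brush [ 656.69276488 -316.58278584    0.69474422] [4.358803557548457, 4.358803557548311]
{'centre': [230.8, 172.7], 'p': 0.56}
{'centre': [368.4, 244.5], 'p': 0.58}
offcut [ 351.79154458 -297.78137916   -6.09320577] [2.861765748838736, 2.861765748838607]
{'t': np.float64(0.9), 'q': array([ 1.06 ,  0.477,  0.022,  1.555, -0.011,  1.109, -0.083]), 'joint_velocities': array([ 0.002, -0.   ,  0.   , -0.001, -0.   ,  0.   , -0.   ]), 'effort': array([-1.0000e-03, -5.8271e+01,  1.5330e+00, -2.7294e+01, -5.4000e-02,
        1.0000e-02,  0.0000e+00]), 'eef_pos': array([ 264.564, -621.   ,  222.699]), 'tcp_rot': array([ 3.078,  0.628, -0.   ]), 'wrist_force': array([-0.118, -0.709, -0.537]), 'moment': array([0.005, 0.025, 0.045]), 'finger_force': np.float64(0.0), 'gripper_width': np.float64(87.819)}
```

View pics/both.png

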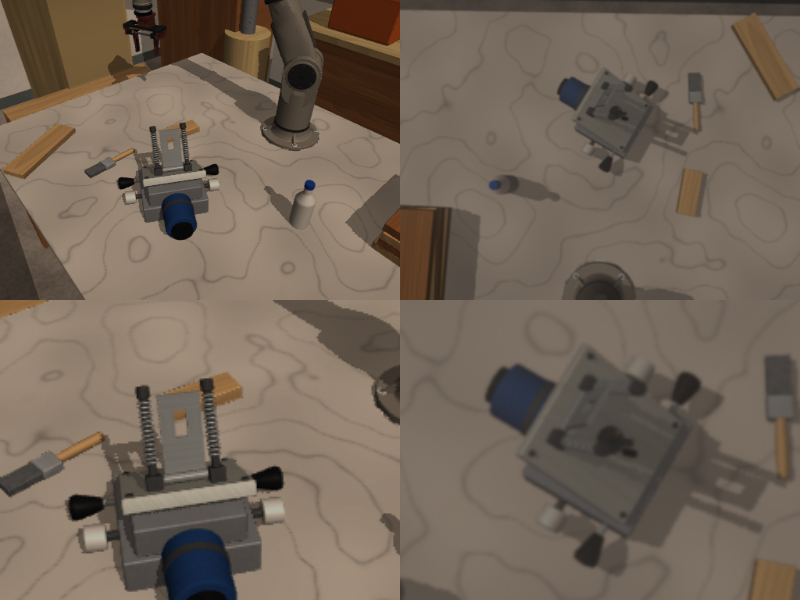

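The scene shows the moulder at about (590,-30). Its deck slopes down towards the robot and -y, the plate stands up between the columns (scene crop (180,430)), and the bystanders are well clear. Next I'll take close wrist views along the deck normal.

```bash
cat >> h.py <<'E'
def axes(yaw,s=np.radians(32)):
    c,n=np.cos(yaw),np.sin(yaw)
    X=np.array([np.cos(s)*c,np.cos(s)*n,np.sin(s)]);Y=np.array([-n,c,0]);return np.column_stack([X,Y,np.cross(X,Y)])
PTS={'key_foot':(0,0,0),'hinge_line':(75,0,12.5),'buffer_foot':(-32,0,0)}
def att(D,tilt=0,yaw=0,flip=1):
    "tool z=-deck normal (leaning downslope by tilt), tool y = flip*deck y turned by yaw about normal"
    M=np.column_stack([-D[:,0]*flip*-1*-1,D[:,1]*flip,-D[:,2]])
    M[:,0]=np.cross(M[:,1],M[:,2])
    return (R.from_rotvec(D[:,1]*-tilt)*R.from_rotvec(D[:,2]*yaw)*R.from_matrix(M)).as_rotvec()
E
python3 - <<'E'
from h import *
yaw=np.radians(62);D=axes(yaw);key=np.array([614.7,6.4,171.5])-D@np.array([75,0,12.5]);print(key)
for flip in(1,-1):
  for y in(-.8,0,.8):
    for tl in (0,.4):
      o=[]
      for p in((-20,0,20),(-20,0,200),(100,0,140)):
        q=bot.ik(key+D@np.array(p),att(D,tl,y,flip)); o.append(None if q is None else np.round(q,2))
      print(flip,y,tl,o)
f=bot.grab_frame('wrist');print(np.round(f['tool_from_camera'],2),f['camera_matrix'])
E
```

```text
[587.94969044 -43.91001515 121.15545398]
1 -0.8 0 [array([ 0.93,  0.58, -0.79,  1.96, -0.24,  0.63,  2.29]), array([ 1.1 ,  0.35, -0.75,  1.82, -0.38,  1.03,  2.43]), array([ 0.82,  0.32, -0.7 ,  1.81, -0.4 ,  0.93,  2.23])]
1 -0.8 0.4 [array([ 1.14,  0.78, -0.86,  1.98, -0.67,  0.67,  2.87]), array([ 1.2 ,  0.48, -0.69,  1.87, -0.75,  1.11,  2.83]), array([ 0.84,  0.39, -0.51,  1.92, -0.96,  1.  ,  2.82])]
1 0 0 [array([ 0.2 ,  0.45,  0.15,  2.01, -0.91,  0.82, -2.62]), array([ 0.26,  0.26,  0.27,  1.88, -0.7 ,  1.15, -2.76]), array([-0.68,  0.52,  1.29,  1.9 , -1.09,  1.38, -2.65])]
1 0 0.4 [array([ 0.37,  0.61,  0.16,  2.03, -1.29,  1.13, -2.13]), array([ 0.39,  0.41,  0.35,  1.93, -1.08,  1.4 , -2.36]), array([ 0.22,  0.35,  0.25,  1.96, -1.18,  1.21, -2.5 ])]
1 0.8 0 [array([ 0.36,  0.45, -0.05,  2.  , -0.81,  0.77, -1.9 ]), array([ 0.43,  0.25,  0.07,  1.87, -0.65,  1.12, -2.01]), array([ 0.26,  0.24, -0.02,  1.85, -0.65,  1.01, -2.24])]
1 0.8 0.4 [array([ 0.56,  0.61, -0.09,  2.02, -1.2 ,  1.01, -1.4 ]), array([ 0.59,  0.39,  0.09,  1.91, -1.02,  1.32, -1.62]), array([ 0.43,  
[... 718 characters left out ...]
3]), array([ 0.98,  0.43, -0.69,  1.91, -0.88,  0.95,  0.42])]
-1 0.8 0 [array([ 0.8 ,  0.52, -0.62,  1.97, -0.42,  0.65,  0.9 ]), array([ 0.95,  0.31, -0.56,  1.83, -0.46,  1.05,  0.96]), array([ 0.76,  0.31, -0.63,  1.81, -0.44,  0.94,  0.72])]
-1 0.8 0.4 [array([ 1.03,  0.72, -0.69,  1.99, -0.84,  0.74,  1.47]), array([ 1.15,  0.46, -0.62,  1.87, -0.78,  1.13,  1.32]), array([ 0.92,  0.41, -0.62,  1.91, -0.91,  0.97,  1.24])]
[[  -0.      0.96    0.29   79.95]
 [   1.      0.     -0.     -0.69]
 [  -0.      0.29   -0.96 -162.36]
 [   0.      0.      0.      1.  ]] [[297.31863964   0.         256.30336399]
 [  0.         297.31863964 190.95399116]
 [  0.           0.           1.        ]]
```

```bash
python3 - <<'E'
from h import *
from scipy.optimize import least_squares
import pickle
D=axes(np.radians(62));key=np.array([588,-44,121.])
obs=[]
bot.set_gripper(0,20)
for i,p in enumerate(((-80,90,150),(-120,0,170),(-80,-90,150))):
    (bot.move_to if i==0 else bot.move_linear)(key+D@np.array(p),att(D,0,0,-1)) if i==0 else bot.move_linear(key+D@np.array(p),300)
    s=bot.read_state();f=bot.grab_frame('wrist');save(f,'w%d'%i);c=cam(f,s)
    for l in('key_foot','hinge_line','buffer_foot','hasp_end'):
        d=bot.landmark_of(f,l)
        for x in d[:1]: obs.append((l,c,x['centre'],x['p']));print(i,l,x)
    pickle.dump(c,open('c%d.pkl'%i,'wb'))
f=bot.grab_frame('scene');c=cam(f)
for l in('key_foot','hinge_line','buffer_foot','hasp_end'):
    for x in bot.landmark_of(f,l)[:1]: obs.append((l,c,x['centre'],x['p']));print('scene',l,x)
pickle.dump(obs,open('obs.pkl','wb'))
def res(v):
    D=axes(v[3]);r=[]
    for l,c,px,p in obs:
        if l=='hasp_end': P=v[:3]+D@np.array([75-107*np.cos(v[4])+2.5*np.sin(v[4]),0,12.5+107*np.sin(v[4])+2.5*np.cos(v[4])])
        else: P=v[:3]+D@np.array(PTS[l],float)
        r.append((proj(c,P)-px)*p)
    return np.ravel(r)
o=least_squares(res,[*key,np.radians(62),1.6],loss='soft_l1',f_scale=3,x_scale=[10,10,10,.1,.1])
print(o.x,np.degrees(o.x[3]));
for ob,r in zip(obs,res(o.x).reshape(-1,2)):print(ob[0],np.round(r,1))
np.save('v.npy',o.x)
v=o.x
# annotated
ims=[]
for i in range(3):
    im=cv2.imread('pics/w%d.png'%i);c=pickle.load(open('c%d.pkl'%i,'rb'));D=axes(v[3])
    for P in [(0,0,0),(75,0,12.5),(-32,0,0),(72,43,140),(72,-43,140),(105,90,0),(105,-90,0),(-95,90,0),(-95,-90,0)]:
        u=proj(c,v[:3]+D@np.array(P,float));cv2.circle(im,tuple(int(t) for t in u),2,(0,0,255),-1)
    ims.append(im)
cv2.imwrite('pics/wv.png',np.vstack([np.hstack([cv2.resize(ims[0],(400,300)),cv2.resize(ims[2],(400,300))]),np.hstack([cv2.resize(ims[1],(400,300)),np.zeros((300,400,3),np.uint8)])]))
print(bot.read_state()['t'])
E
```

```text
0 key_foot {'centre': [345.2, 100.2], 'p': 0.79}
0 hinge_line {'centre': [347.4, 31.3], 'p': 0.81}
0 buffer_foot {'centre': [346.1, 98.2], 'p': 0.71}
1 key_foot {'centre': [260.3, 61.8], 'p': 0.62}
1 hinge_line {'centre': [261.5, 61.2], 'p': 0.33}
1 buffer_foot {'centre': [258.2, 92.4], 'p': 0.65}
2 key_foot {'centre': [177.5, 100.8], 'p': 0.78}
2 hinge_line {'centre': [171.0, 32.8], 'p': 0.57}
2 buffer_foot {'centre': [176.6, 133.8], 'p': 0.66}
scene key_foot {'centre': [219.4, 215.8], 'p': 0.85}
scene hinge_line {'centre': [221.9, 213.5], 'p': 0.58}
scene buffer_foot {'centre': [215.4, 210.7], 'p': 0.97}
scene hasp_end {'centre': [214.7, 169.3], 'p': 0.6}
[593.48364733 -43.95396987 126.07111064   1.10017405   1.62147569] 63.035330049335215
key_foot [-0.1  0.6]
hinge_line [ 0.3 -1.2]
buffer_foot [-1.2 23.1]
key_foot [0.1 0.8]
hinge_line [ -0.7 -21.6]
buffer_foot [ 1.7 -0.4]
key_foot [-1.5  0.8]
hinge_line [ 0.1 -1.5]
buffer_foot [ 0.3 -1.3]
key_foot [-1.5 -0.3]
hinge_line [-0.3  1.1]
buffer_foot [0.4 2.5]
hasp_end [ 0.2 -0.3]
6.1083
```

View pics/wv.png

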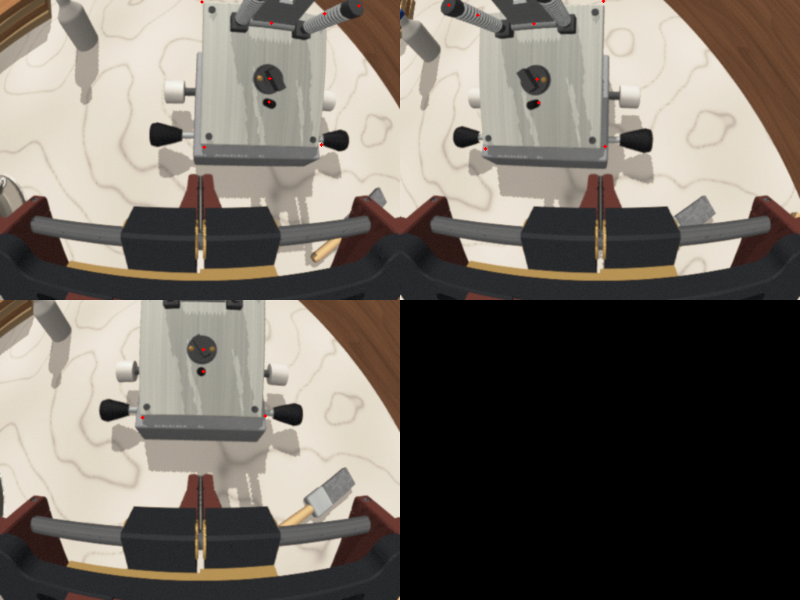

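The fit agrees with the deck corners and columns, with the key at about (202,349) in the lower picture. Next I'll zoom in on the key for its angle.

```bash
python3 - <<'E'
from h import *
import pickle
v=np.load('v.npy');D=axes(v[3]);out=[]
for i in range(3):
    im=cv2.imread('pics/w%d.png'%i);c=pickle.load(open('c%d.pkl'%i,'rb'))
    u=proj(c,v[:3]+D@np.array([0,0,25.]));x0,y0=[int(t)-33 for t in u];x0=max(x0,0);y0=max(y0,0)
    cr=cv2.resize(im[y0:y0+66,x0:x0+66],(396,396),interpolation=cv2.INTER_CUBIC)
    if i<3:
        for a,col in((0,(0,0,255)),(1.4,(0,255,0)),(.7,(255,0,0))):
            for s in(1,-1):
                w=proj(c,v[:3]+D@np.array([s*14*np.cos(a),s*14*np.sin(a),39.5]));cv2.circle(cr,tuple(int(t*6) for t in w-[x0,y0]),3,col,-1)
    out.append(cr)
cv2.imwrite('pics/key.png',cv2.resize(np.hstack(out),(800,267)))
E
```

```text
(no output)
```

View pics/key.png

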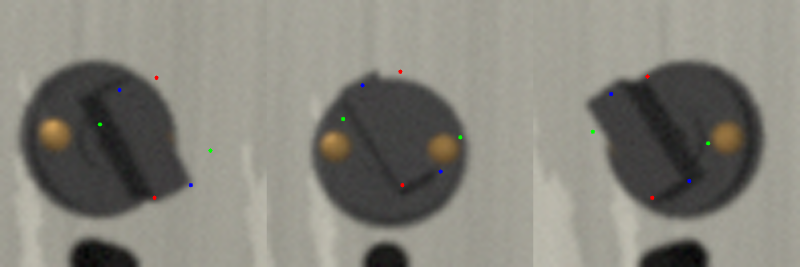

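The tab stands at about +0.6 rad (upper-left to lower-right in all three crops). I'll push its downslope end in +y with shut fingers, stopping on force.

```bash
cat >> h.py <<'E'
v=np.load('v.npy');D=axes(v[3]);K0=v[:3]
A0=att(D,0,0,-1)
def W(p): return K0+D@np.asarray(p,float)
def dpos(): return D.T@(np.array(bot.read_state()['eef_pos'])-K0)
def force(): return D.T@np.array(bot.read_state()['wrist_force'])
def lin(p,sp=150): bot.move_linear(W(p),sp)
def guard(p,d,dist,step,fmax,base,sp=30):
    "advance from commanded p along d until reaction > fmax; returns commanded point, log"
    p=np.array(p,float);d=np.array(d,float);log=[]
    for i in range(int(round(dist/step))):
        p=p+d*step;lin(p,sp);f=-(force()-base)@d;log.append(round(float(f),1))
        if f>fmax:break
    return p,log
E
python3 - <<'E'
from h import *
for p in[(-10,-50,60),]: bot.move_linear(W((-40,-60,90)),250);lin(p,200)
lin((-10,-50,24),150)
bot.sleep(.2);b=force();print('base',b,dpos(),bot.read_state()['t'])
p,log=guard((-10,-50,24),(0,1,0),40,1.5,6,b,40)
print(p,log,dpos(),force()-b,bot.read_state()['t'])
f=bot.grab_frame('wrist');save(f,'k1')
im=f['color'][:,:,::-1];u=proj(cam(f,bot.read_state()),W((0,0,25)));print(u)
x,y=int(u[0]),int(u[1]);cv2.imwrite('pics/k1c.png',cv2.resize(im[max(0,y-80):y+80,max(0,x-110):x+110],(660,480)))
E
```

```text
base [1.09253199 0.24175577 0.02095493] [-10.34120717 -50.95369788  25.18449616] 7.525
[-10. -14.  24.] [-0.2, -0.4, 0.7, -0.7, 0.4, 0.1, 0.2, 0.1, 0.0, 0.9, 0.3, 0.1, 0.2, 0.1, 0.9, 0.2, -0.2, 0.2, 0.2, 1.3, 1.0, 1.8, 5.3, 7.1] [-10.40967198 -15.94168793  24.45597582] [-1.67438855 -7.06797544 -4.4306624 ] 13.525
[229.49964106 225.46710257]
```

View pics/k1c.png

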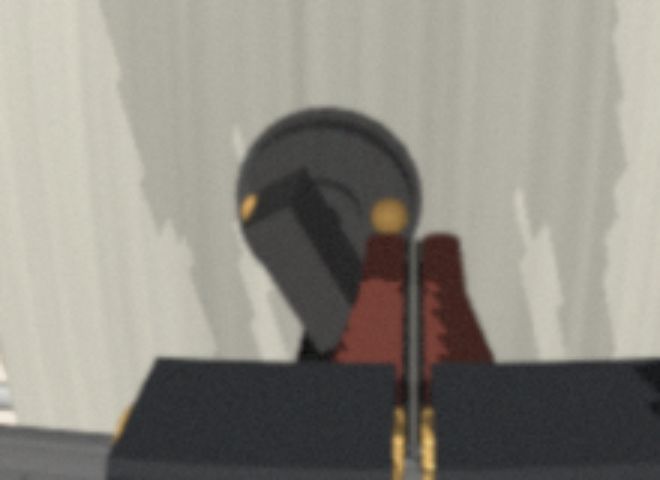

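The finger touches the tab's downslope end, which hasn't turned much yet, so I'll push on.

```bash
python3 - <<'E'
from h import *
b=np.array([1.1,.24,0.]);p=np.array([-10,-14,24.])
for i in range(8):
    p[1]+=2;lin(p,40);f=force()-b;print(p[1],np.round(dpos(),1),np.round(f,1))
    if -f[1]>22:break
print(bot.read_state()['t'])
f=bot.grab_frame('wrist')
im=f['color'][:,:,::-1];u=proj(cam(f,bot.read_state()),W((0,0,25)))
x,y=int(u[0]),int(u[1]);cv2.imwrite('pics/k2c.png',cv2.resize(im[max(0,y-80):y+80,max(0,x-110):x+110],(440,320)))
E
```

```text
-12.0 [-11.4 -14.5  24.6] [-4.4 -8.7 -4.6]
-10.0 [-12.2 -12.5  24.9] [-5.2 -7.4 -4.5]
-8.0 [-12.5 -10.6  25.1] [-6.  -7.9 -1.9]
-6.0 [-12.4 -10.1  25.2] [ -7.4 -12.1  -6.6]
-4.0 [-12.4  -9.8  25.5] [ -6.9 -16.7  -9.8]
-2.0 [-12.2  -9.6  25.9] [ -6.4 -21.  -12.9]
0.0 [-12.   -9.4  26.2] [ -5.3 -24.1 -16.9]
15.325
```

View pics/k2c.png

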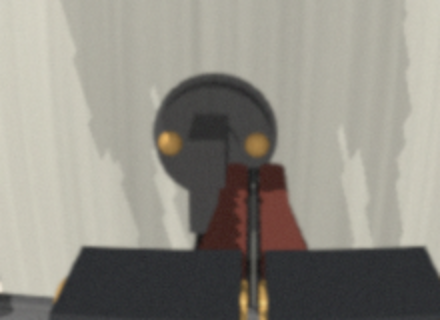

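The key is at 0, hard against its stop. Next I'll retreat, measure the hasp's opening again, and go behind the plate.

```bash
python3 - <<'E'
from h import *
lin((-14,-16,26),100);lin((-20,-45,60),300);lin((-60,-60,190),400)
def pe(phi,r=107,y=0): return W((75-r*np.cos(phi)+2.5*np.sin(phi),y,12.5+r*np.sin(phi)+2.5*np.cos(phi)))
ims=[]
for n in('scene','top','wrist'):
    s=bot.read_state();f=bot.grab_frame(n);c=cam(f,s);d=bot.landmark_of(f,'hasp_end')
    print(n,[(x['centre'],round(x['p'],2)) for x in d],[(ph,np.round(proj(c,pe(ph)),0)) for ph in(1.2,1.4,1.6,1.8,2.0,2.2)])
    im=f['color'][:,:,::-1].copy()
    for ph,col in((1.4,(0,0,255)),(1.6,(0,255,0)),(1.8,(255,0,0))):
        for y in(-28,28): cv2.circle(im,tuple(int(t) for t in proj(c,pe(ph,118,y))),1,col,-1)
    u=proj(c,pe(1.6));x,y=max(0,int(u[0])-50),max(0,int(u[1])-50);ims.append(cv2.resize(im[y:y+100,x:x+100],(266,266)))
cv2.imwrite('pics/hasp.png',np.hstack(ims));print(bot.read_state()['t'],bot.ik(W((115,0,112)),A0))
E
```

```text
scene [([214.2, 169.9], 0.81)] [(1.2, array([213., 170.])), (1.4, array([214., 169.])), (1.6, array([215., 169.])), (1.8, array([216., 171.])), (2.0, array([218., 175.])), (2.2, array([220., 181.]))]
top [([269.9, 126.1], 0.59)] [(1.2, array([288., 138.])), (1.4, array([282., 133.])), (1.6, array([275., 128.])), (1.8, array([266., 122.])), (2.0, array([257., 117.])), (2.2, array([248., 112.]))]
wrist [([178.3, 7.8], 0.65)] [(1.2, array([181.,  85.])), (1.4, array([179.,  59.])), (1.6, array([179.,  33.])), (1.8, array([180.,  10.])), (2.0, array([182.,  -9.])), (2.2, array([186., -23.]))]
16.7833 [ 0.60536092  0.31756728 -0.50284268  1.80571755 -0.4772458   0.91871469
 -0.06513498]
```

View pics/hasp.png

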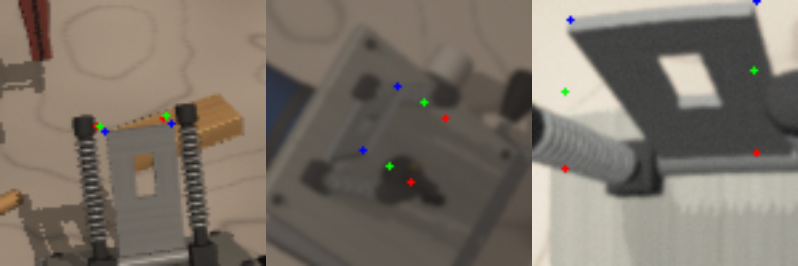

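The wrist view puts the plate at about 1.8 rad (the blue marks lie on its edge). I'll go behind it and swing it down.

```bash
python3 - <<'E'
from h import *
lin((125,0,200),400);lin((125,0,112),250);b=force();print(np.round(b,1),bot.read_state()['t'],np.round(dpos(),1))
def corner(ph,r=100): return np.array([75-r*np.cos(ph)+2.5*np.sin(ph)+8,16*np.clip((1.1-ph)/.5,0,1),12.5+r*np.sin(ph)+2.5*np.cos(ph)])
pts=[(1.9,(100,0,112)),(1.4,(68,0,111))]+[(ph,corner(ph)) for ph in(1.2,1.0,.8,.65,.5,.38,.28,.22)]
for ph,p in pts:
    lin(p,90);f=force()-b;print(ph,np.round(p,0),np.round(dpos()-p,1),np.round(f,1))
    if np.linalg.norm(f)>20:print('STOP');break
print(bot.read_state()['t'])
f=bot.grab_frame('scene');c=cam(f);u=proj(c,K0);x,y=int(u[0])-60,int(u[1])-60
s=bot.read_state();g=bot.grab_frame('wrist')['color'];w=f['color'][y:y+100,x:x+120]
cv2.imwrite('pics/sw.png',np.hstack([cv2.resize(w,(360,300)),cv2.resize(g[60:360],(400,300))])[:,:,::-1])
E
```

```text
[-0.1  0.3  0.5] 17.9167 [123.4  -0.5 112.2]
1.9 [100   0 112] [-0.5 -0.8  1.1] [ 0.8 -0.7 -1.4]
1.4 [ 68   0 111] [-0.  -0.1  0. ] [ 1.2 -1.4 -1.1]
1.2 [ 49.   0. 107.] [-0.5  0.1 -0.1] [ 1.  -0.6 -0.5]
1.0 [31.  3. 98.] [-0.9  0.4 -0.3] [ 0.6 -0.6 -0.5]
0.8 [15. 10. 86.] [-0.7  0.6 -0.5] [ 1.   0.5 -0.2]
0.65 [ 5. 14. 75.] [-0.4  0.5 -0.4] [ 0.7 -0.3 -0.1]
0.5 [-4. 16. 63.] [-0.2  0.4 -0.4] [ 0.2  0.  -1. ]
0.38 [-9. 16. 52.] [-0.1  0.3 -0.3] [ 0.   0.7 -0.5]
0.28 [-12.  16.  43.] [-0.1  0.1 -0. ] [-0.4 -0.8 -0.6]
0.22 [-14.  16.  37.] [-0.6  1.2 -0.3] [-1.3  3.5  0.6]
21.4083
```

View pics/sw.png

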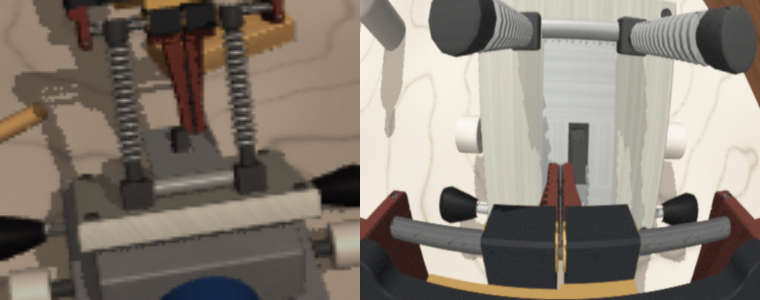

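The plate is down with the tab standing in the slot, and the finger is on its +y side. Now I'll feel it down.

```bash
python3 - <<'E'
from h import *
b=np.array([-.1,.3,.5])
lin((-17,19,37),60);print(np.round(force()-b,1))
p=np.array([-17,19,37.])
for i in range(26):
    p[2]-=1.5;lin(p,40);f=force()-b;print(p[2],np.round(dpos(),1),np.round(f,1))
    if f[2]>13:break
print(bot.read_state()['t'])
E
```

```text
[ 0.2 -0.6 -0.7]
35.5 [-16.7  18.6  35.6] [ 0.6 -1.5 -0. ]
34.0 [-16.9  19.   33.9] [-0.3 -0.6 -0.5]
32.5 [-17.1  18.9  32.5] [1.2 0.2 0.8]
31.0 [-17.3  18.9  31. ] [-0.5 -1.5  1.9]
29.5 [-17.2  18.9  29.5] [-0.6  0.   1.4]
28.0 [-17.   19.   27.9] [-1.5 -0.4  1.5]
26.5 [-16.9  19.1  26.4] [-1.7 -0.7  2.3]
25.0 [-17.   19.   24.9] [-1.4 -0.5  1.7]
23.5 [-17.   19.   23.4] [-1.  -1.1  1.7]
22.0 [-17.   19.   21.9] [-1.2 -1.8  2.8]
20.5 [-17.   19.   20.4] [-1.7 -1.1  2. ]
19.0 [-17.1  18.9  19.2] [-1.4  1.3  6.7]
17.5 [-17.2  18.8  18.6] [-1.5  2.9 16.8]
25.0083
```

It seated at about 19 mm and stiffened to 17 N. Now I'll turn the key with the finger held on the plate, regulating the press to about 13 N.

```bash
python3 - <<'E'
from h import *
b=np.array([-.1,.3,.5]);p=np.array([-17,19,17.7]);n=0
for w in((-15,13),(-16,6),(-18,-2),(-19,-10),(-11,-11)):
    d=np.array(w)-p[:2];k=max(1,int(np.ceil(np.linalg.norm(d)/2)));stop=False
    for i in range(k):
        p[:2]+=d/k;lin(p,50);f=force()-b
        p[2]+=np.clip((f[2]-13)*.06,-.5,.9)
        print(np.round(p,1),np.round(dpos(),1),np.round(f,1))
        if np.hypot(f[0],f[1])>26 or f[2]>26:stop=True;break
    if stop:print('STOP');break
print(bot.read_state()['t'])
s=bot.read_state();f=bot.grab_frame('wrist');u=proj(cam(f,s),W((0,0,30)));x,y=int(u[0]),int(u[1])
cv2.imwrite('pics/t1.png',cv2.resize(f['color'][max(0,y-60):y+60,x-80:x+80,::-1],(640,480)))
E
```

```text
[-16.5  17.5  18. ] [-17.2  18.6  18.6] [-2.   7.4 17.6]
[-16.   16.   18.4] [-17.2  18.5  18.5] [-3.  10.2 20.3]
[-15.5  14.5  18.8] [-16.9  17.6  18.6] [-3.7 10.4 18.9]
[-15.   13.   19.1] [-16.8  17.2  18.7] [-4.9 12.4 18.1]
[-15.2  11.2  19.6] [-16.8  17.1  18.6] [-3.3 16.4 21.6]
[-15.5   9.5  20.1] [-16.8  16.8  18.7] [-3.3 19.  21.6]
[-15.8   7.8  20.7] [-17.   16.3  18.7] [-3.  21.1 22.4]
[-16.    6.   21.1] [-17.1  15.7  18.8] [-3.1 22.9 19.6]
[-16.4   4.4  21.4] [-17.6  14.7  18.9] [-4.5 23.  17.8]
[-16.8   2.8  21.2] [-18.3  12.1  19. ] [-4.5 17.9 11. ]
[-17.2   1.2  21.2] [-18.4   9.8  19. ] [-3.  17.8 11.7]
[-17.6  -0.4  20.8] [-18.5   6.2  19.4] [-3.9 10.8  6.3]
[-18.   -2.   20.5] [-18.7   3.2  19.4] [-3.5 11.6  8.4]
[-18.2  -3.6  20.4] [-18.7   1.7  19.3] [-3.3 11.9 11.2]
[-18.4  -5.2  20.4] [-18.8   0.9  19.2] [-1.7 15.2 13.9]
[-18.6  -6.8  20.5] [-19.   -0.5  19.2] [-1.  14.9 14.6]
[-18.8  -8.4  20.3] [-19.2  -4.3  19.6] [-2.   8.6  8.5]
[-19.  -10.   20.2] [-19.3  -5.7  19.5] [-1.8 10.4 11.6]
[-17.4 -10.2  20.1] [-19.2  -5.7  19.5] [-5.  10.9 12.7]
[-15.8 -10.4  20. ] [-19.   -5.8  19.5] [-7.6 10.8 11.2]
[-14.2 -10.6  20. ] [-18.9  -5.8  19.5] [-11.2  12.1  12.2]
[-12.6 -10.8  20. ] [-18.7  -5.9  19.5] [-14.1  12.4  12.3]
[-11.  -11.   19.9] [-18.5  -5.9  19.5] [-16.9  12.2  12.6]
30.7583
```

View pics/t1.png

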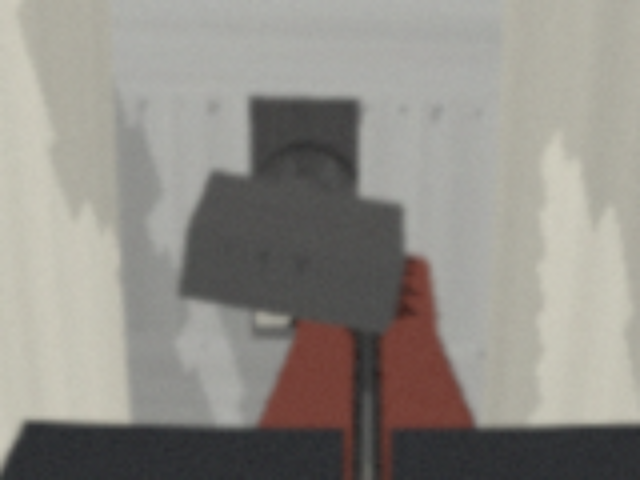

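The tab lies across the slot at about 80° (1.4 rad), with force building at the stop. One last firm push, then release and check.

```bash
python3 - <<'E'
from h import *
b=np.array([-.1,.3,.5])
for p in((-11,-14,20),(-9,-15,20),(-7,-15,20)):
    lin(p,50);f=force()-b;print(np.round(dpos(),1),np.round(f,1))
    if np.linalg.norm(f)>30:break
lin((-20,-9,20),60);print(np.round(force()-b,1));lin((-26,-9,21),60);print(np.round(force()-b,1));lin((-26,-9,60),150);lin((-90,0,130),300)
print(bot.read_state()['t'])
s=bot.read_state();f=bot.grab_frame('wrist');c=cam(f,s);u=proj(c,W((0,0,40)));x,y=int(u[0]),int(u[1]);im=f['color'][:,:,::-1].copy()
g=bot.grab_frame('scene');u2=proj(cam(g),K0);a,e=int(u2[0])-60,int(u2[1])-55
cv2.imwrite('pics/t2.png',np.hstack([cv2.resize(im[max(0,y-60):max(0,y-60)+120,x-80:x+80],(400,300)),cv2.resize(g['color'][e:e+90,a:a+120,::-1],(400,300))]))
E
```

```text
[-18.4  -6.9  19.3] [-16.5  16.6  18.4]
[-18.1  -7.2  19.2] [-19.   18.2  19.1]
[-1.1  5.7  8.5]
[-0.1  1.   3.4]
32.7917
```

View pics/t2.png

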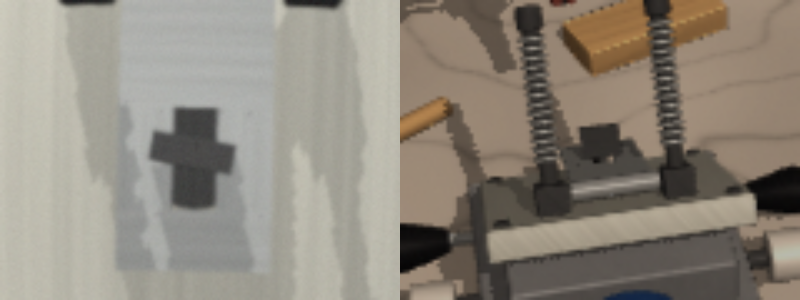

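The tab is across the slot at about 80° (left view, (193,152)). The plate stays held down with the robot clear.

```bash
python3 -c "
from cell import bot
print(bot.finish_job())"
```

```text
the job is handed in; nothing more can be done
None
```

I closed and locked the hasp and handed the job in. The key is across the slot at its stop (about 1.4 rad), the plate stays down with the robot clear, I pressed it with at most about 22 N (limit 3 kg, about 29 N), it took about 33 s, and I left the glue bottle, brush and offcut alone.

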